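Set the wiper-blade gauge to its marked stop

ROBOT

A 7-joint arm with a two-finger parallel gripper is mounted at the origin on the work surface. World frame = base frame: x ahead of the robot, y to its left, z up, the work surface at z = 0. Lengths are in m, angles in rad, forces in N, time in s.
With the tool pointing down it reaches from about 0.4 to 0.875 m from the base axis. Payload 6.5 kg.
Tool frame: the origin (TCP) lies midway between the tips of the shut fingers; the grasp point (between the pads) lies 19 mm behind it; x points along the fingers, z is the direction in which the jaws open and shut, and the axes are right-handed (so a half turn about x gives the same grasp; the last joint's range is limited). The gripper opens to 88 mm and grips with 3 to 60 N. Pads are 18 mm wide; open, the fingers measure 123 mm over their backs; the gripper's body (75 mm by 187 mm) begins 45 mm behind the grasp point.
Start: joints at [-1.332, 0.536, -0.004, 1.538, 0.003, 1.067, -0.071], TCP at [0.195, 0.62, 0.239] pointing down, gripper open.
Joint ranges: [-2.7, 2.7], [-0.37, 2.16], [-1.27, 1.26], [0.24, 2.4], [-1.31, 4.45], [0.19, 1.91], [-2.76, 2.76]. Speed limits (rad/s): [2.39, 2.39, 3.14, 3.14, 3.14, 3.14, 3.14].

INTERFACE

Orientations are given as a unit quaternion [w, x, y, z].
In Python, from rig import manip gives the robot as it stands.
- The arm moves only by the shell command python3 -m inch 'ROWS'. ROWS is JSON, a list of rows, each an object with "grip": the closure in counts, from 0 (fully open) to 255 (shut); "dp": the shift along the tool's x, y, z in m, a list of three; "yaw": the turn about the tool's x in degrees. In form: [{"grip": grip, "dp": [dx, dy, dz], "yaw": yaw}, ...]. A call has 1 to 5 rows; each row shifts and turns the commanded pose from where the row before left it, along the tool's axes as they then stand; what a row does not reach is not made up. A row lasts 1/8 s, in which the tool goes at most 62.5 mm and 10.7 degrees, less where a joint would pass 70% of its speed; a pose out of reach is approached as far as the arm can. A call is refused whole if a number of a shift passes 0.0625 or a number of a turn 10.7, either way. A call with a gripper value outside its range is refused whole. The fingers move at their own pace and stop on an object; the grip force is fixed at half the most. Time passes only in rows, so rows that do not move let the fingers close. It gives the time, the measured TCP pose, the force and the opening at its end, in the units of the state.
- manip.observe(): the state, without advancing time (a new reading comes with each control period).
- manip.camera(name): name is "scene" or "side" or "wrist"; returns (picture, depth): 384x512x3 uint8, red, green, blue; 384x512 float32, m along the optical axis (not along the pixel's ray), 0 where there is no reading.
- manip.camera_model(name): a dict with "vfov" (degrees; the focal length in pixels is half the picture's height over the tangent of half this angle, whatever the lens; pixels are square), "cx", "cy" (the principal point, pixels), "rvec" (rotation vector, rad) and "tvec" (3), from world to camera coordinates, as OpenCV has them. Camera axes: x right, y down, z forward; pixel columns grow to the right and rows downward; lengths in m; the calibration is good to about 2 mm. The wrist camera is an equidistant fisheye: a pixel r from the principal point sees the ray r / f radians off the axis. A picture is of the moment at which its call begins: read the wrist's pose just before it. camera_model takes no time and is no camera call; for the wrist camera it gives the pose at the moment of the call.
- manip.sign_off(): hands the job in, once; it reports no verdict.
Trained networks look in the newest picture that a camera, given by its name, has taken for a name from the list of things; names that differ only in an ending like _2 or _b are one class to them, and where a whole thing is asked for, a point or a joint stands for the part that bears it (a point fixed in the world has none). Each returns a list of dicts, best first, with "p" (0 to 1); they miss things now and then, are a little off and sometimes report something else, mostly with a low value. They report only what shows in the picture. A call takes as long as a camera call.
- manip.outline_of(camera, name): "pixels" (384x512 bool, what is visible of it) and "rect" ([left, top, width, height] in pixels, round what is visible of it).
- manip.landmark_of(camera, name): "centre" ([column, row] in pixels: a listed point, or the origin of a listed thing).
The state is a dict: "t": time; "qpos": joint angles; "joint_vel": joint speeds; "joint_efforts": joint torques, N m; "eef_pos": TCP position; "eef_rot": TCP orientation; "wrist_force": force on the tool from outside, world axes, zero at the start; "ft_torque": the same for the moment, N m; "width": finger opening in m.
Only numpy, scipy, OpenCV 4.12 (cv2) and the standard library are available. Lean on these libraries where they do the work, as an engineer would, in place of code of your own. Each camera call takes 0.05 s, during which the arm holds its last target. There are 200 camera calls.

TASK

Set the wiper-blade length gauge on the fold-down ledge: with the fingertips press down the ribbed pad in the middle of its sliding saddle to free the brake and, keeping it pressed, push the saddle along the rail until it butts against the marked stop (the one with the flat arrow sticking out of it), then let the pad spring back up with the saddle still against the stop. Never force the saddle along while the pad is not pressed. Do not grasp or lift anything, and leave the wiper arm, jug, socket and dish where they are.

Things in the scene. Friction and masses are not known exactly. Their poses are not given: they have to be found in the camera images.
- gauge: The gauge's aluminium rail, fixed to the ledge: a flat bar 440 mm long, 40 wide, its top 20 mm above the ledge, with tick marks. Origin at the middle of its length, at the height of the ledge's top (30 mm above the work surface). Its y axis runs along the rail, z up; the rail runs mostly left-right as seen from the robot, turned by up to 0.3 rad.
- saddle (a joint): Position (m) of the saddle's middle along the gauge's y axis, 0 at the middle of the rail. Held by a brake of about 15 N unless the pad is pressed; free, it slides with about 1 N and stays where it is left.
- saddle_mid (a point): Middle of the saddle, at the height of its rims' top, 34 mm above the ledge. The saddle is a dark steel block riding on the rail, 100 mm across the rail and 90 mm along it, with a square 52 mm well in its middle that holds the pad. Axes parallel to the gauge's.
- pad (a joint): How far (m) the pad is pressed: 0 up, 0.007 fully down. It springs back by itself. It needs about 5 N to start, 7.5 N fully down; the brake is free once it is 1 mm down, and about 5 mm is a sound press.
- pad_top (a point): Centre of the top face of the ribbed black rubber pad, 48 x 48 mm, in the middle of the saddle. It moves down with the pad; up, it stands 3 mm proud of the saddle's rims, fully pressed 4 mm below them, so that a fingertip on it bears on the rim when pushed sideways.
- marked_stop_mid (a point): Middle of the top of the marked stop, 34 mm above the ledge: a fixed dark steel block across the rail, 64 mm across the rail, 20 mm along it, 34 mm high, with a flat steel arrow (71 mm long, 6 mm thick, head about 60 mm wide, its top level with the stop's) sticking out horizontally towards the robot and pointing at the stop. It may be on either side of the saddle. When the saddle butts against it, saddle_mid is 55 mm from this point along the rail.
- plain_stop_mid (a point): Middle of the top of the plain stop on the other side of the saddle: the same block without an arrow. Not the one to go to.
- wiper_arm: Bystander: grey wiper arm 345 mm long, 28 wide, 24 high, lying roughly parallel to the rail on its far side. Origin under its middle, y along it.
- jug: Bystander: closed green jug, 66 x 100 mm, 162 mm high, beyond one end of the rail. Origin under its centre.
- socket: Bystander: aluminium socket, a tube 28 mm across, 38 mm high, standing on the robot's side of the rail. Origin under its centre.
- dish: Bystander: white ceramic dish 100 mm across, 30 mm high, beyond the other end of the rail. Origin under its centre.

How it is judged:
On the way, in this order (a step that is already met when the one before it is completed fails the run):
1. the pad is pressed down by the fingers, away from the marked stop (value of joint pad above 0.002 m and contact force between the fingers and pad above 1 N and horizontal distance between saddle_mid and marked_stop_mid above 0.065 m), for 0.1 s.
2. the saddle butts against the marked stop with the pad still pressed (value of joint pad above 0.001 m and horizontal distance between saddle_mid and marked_stop_mid below 0.058 m), for 0.1 s.
At the end, for the whole second after the job is handed in: The saddle stands against the marked stop (gap under 3 mm) and at rest, the pad is up again (within 1 mm), and the wiper arm, jug, socket and dish are within 20 mm of where they were (horizontal distance between saddle_mid and marked_stop_mid below 0.058 m and value of joint pad below 0.001 m and velocity of joint saddle between -0.005 and 0.005 m/s and distance of each of wiper_arm, jug, socket, dish from where it was at the start of the episode below 0.02 m); the robot touches nothing.
It fails at once if the saddle is shoved along (over 8 mm/s, with over 8 N) with the pad not pressed (less than 0.7 mm down) (value of joint pad below 0.0007 m and (velocity of joint saddle above 0.008 m/s or velocity of joint saddle below -0.008 m/s) and contact force between any of the fingers, the arm and saddle above 8 N).
It fails at once if a bystander (wiper arm, jug, socket or dish) is lifted, carried or pushed more than 20 mm (distance of any of wiper_arm, jug, socket, dish from where it was at the start of the episode above 0.02 m).
It also fails if it takes over 40 s, if anything falls off the work surface, if the arm or the gripper's body presses on something with over 40 N, if the wrist force passes 120 N, or if a joint passes its speed limit or range.

## Working session

There is one attempt and no reset: what is moved stays moved. The work goes in short steps, Python scripts to look and compute and a shell command to move; the robot and the scene stay as the last step left them, time stands still between calls to the robot, and variables do not carry over. Pictures are saved under pics/ and viewed, about 8 in all and at most 12, crops included, and the job is handed in when it is done.

```bash
mkdir -p pics
cat > h.py <<'E'
import numpy as np, cv2
from rig import manip
from scipy.spatial.transform import Rotation as R
def cam(n):
    m=manip.camera_model(n); f=192/np.tan(np.radians(m['vfov'])/2)
    return f,m['cx'],m['cy'],R.from_rotvec(np.ravel(m['rvec'])).as_matrix(),np.ravel(m['tvec'])
def ray(n,px):
    f,cx,cy,Rm,t=cam(n); d=np.array([(px[0]-cx)/f,(px[1]-cy)/f,1.])
    if n=='wrist':
        r=np.hypot(d[0],d[1]); d=np.array([d[0]/r*np.sin(r),d[1]/r*np.sin(r),np.cos(r)])
    return -Rm.T@t, Rm.T@d
def atz(n,px,z):
    o,d=ray(n,px); return o+d*(z-o[2])/d[2]
def bydepth(n,px,D):
    o,d=ray(n,px); 
    c=int(round(px[0]));r=int(round(px[1])); return o+d*(D[r,c]) if n!='wrist' else o+d*D[r,c]/(cam(n)[3]@d)[2]
E
cat > m.py <<'E'
from h import *
Z=dict(gauge=.03,saddle_mid=.064,pad_top=.067,marked_stop_mid=.064,plain_stop_mid=.064,wiper_arm=.03,jug=.03,socket=.03,dish=.03)
s=manip.observe(); print(s['t'],s['eef_pos'],s['eef_rot'],s['wrist_force'],s['width'])
for n in ('scene','side'):
    P,D=manip.camera(n); cv2.imwrite(f'pics/{n}0.png',P[:,:,::-1])
    for k,z in Z.items():
        for q in manip.landmark_of(n,k)[:2]:
            c=q['centre']; print(n,k,round(q['p'],2),np.round(c),atz(n,c,z).round(3), bydepth(n,np.clip(c,0,[511,383]),D).round(3))
E
python3 m.py
```

```text
0.0 [0.19488865 0.61946836 0.23785878] [ 0.56963877 -0.41869358  0.57056015  0.41793358] [-0.36048197  0.07749789 -0.48560177] 0.08826033838776981
scene gauge 0.73 [239. 192.] [0.512 0.042 0.03 ] [0.528 0.023 0.06 ]
scene saddle_mid 0.67 [311. 147.] [0.598 0.305 0.064] [0.585 0.333 0.033]
scene saddle_mid 0.61 [237. 185.] [0.508 0.039 0.064] [0.511 0.035 0.07 ]
scene pad_top 0.68 [238. 182.] [0.505 0.047 0.067] [0.507 0.045 0.071]
scene pad_top 0.23 [239. 192.] [0.529 0.02  0.067] [0.527 0.023 0.062]
scene marked_stop_mid 0.66 [203. 205.] [ 0.476 -0.08   0.064] [ 0.477 -0.081  0.066]
scene plain_stop_mid 0.62 [280. 158.] [0.547 0.206 0.064] [0.545 0.209 0.06 ]
scene plain_stop_mid 0.31 [228. 169.] [0.446 0.072 0.064] [0.438 0.081 0.051]
scene wiper_arm 0.89 [268. 211.] [0.624 0.037 0.03 ] [0.623 0.038 0.029]
scene jug 0.72 [144. 242.] [ 0.412 -0.258  0.03 ] [ 0.436 -0.273  0.07 ]
scene socket 0.4 [227. 169.] [0.425 0.093 0.03 ] [0.434 0.082 0.045]
scene dish 0.6 [310. 148.] [0.58  0.331 0.03 ] [0.583 0.327 0.035]
side gauge 0.83 [268. 230.] [0.501 0.043 0.03 ] [0.488 0.065 0.068]
side saddle_mid 0.83 [266. 222.] [0.505 0.048 0.064] [0.504 0.05  0.067]
side pad_top 0.93 [263. 224.] [0.508 0.056 0.067] [0.506 0.059 0.071]
side pad_top 0.41 [303. 192.] [ 0.476 -0.072  0.067] [ 0.476 -0.074  0.065]
side marked_stop_mid 0.61 [306. 190.] [ 0.475 -0.084  0.064] [ 0.475 -0.084  0.064]
side plain_stop_mid 0.58 [208. 263.] [0.551 0.201 0.064] [0.551 0.202 0.065]
side wiper_arm 0.62 [228. 206.] [0.619 0.036 0.03 ] [0.613 0.043 0.042]
side jug 0.81 [360. 166.] [ 0.408 -0.259  0.03 ] [0.226 0.525 0.856]
side socket 0.68 [284. 261.] [0.428 0.092 0.03 ] [0.423 0.102 0.05 ]
side socket 0.41 [228. 209.] [0.615 0.044 0.03 ] [0.614 0.045 0.032]
side dish 0.83 [162. 316.] [0.569 0.334 0.03 ] [0.566 0.336 0.038]
```

```bash
python3 -c "
import cv2
a=cv2.imread('pics/scene0.png')[110:270,110:340];b=cv2.imread('pics/side0.png')[140:340,140:380]
cv2.imwrite('pics/a.png',cv2.resize(a,None,fx=3.3,fy=3.3,interpolation=2));cv2.imwrite('pics/b.png',cv2.resize(b,None,fx=3,fy=3,interpolation=2))"
```

```text
(no output)
```

View pics/a.png

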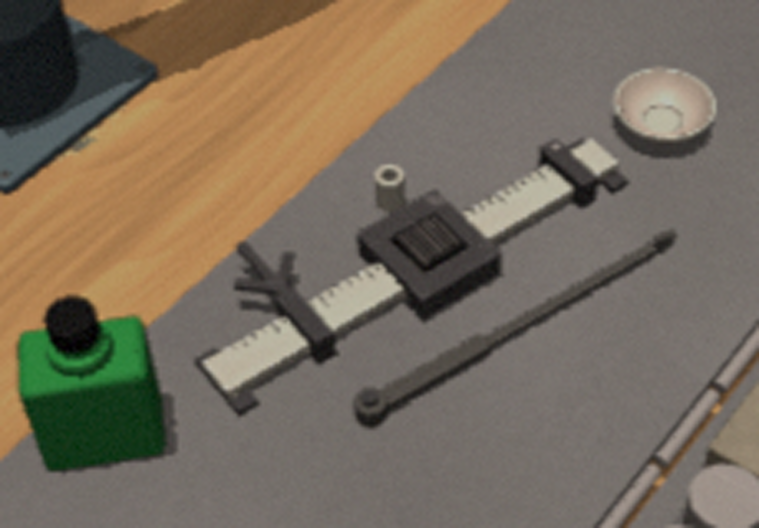

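View pics/b.png

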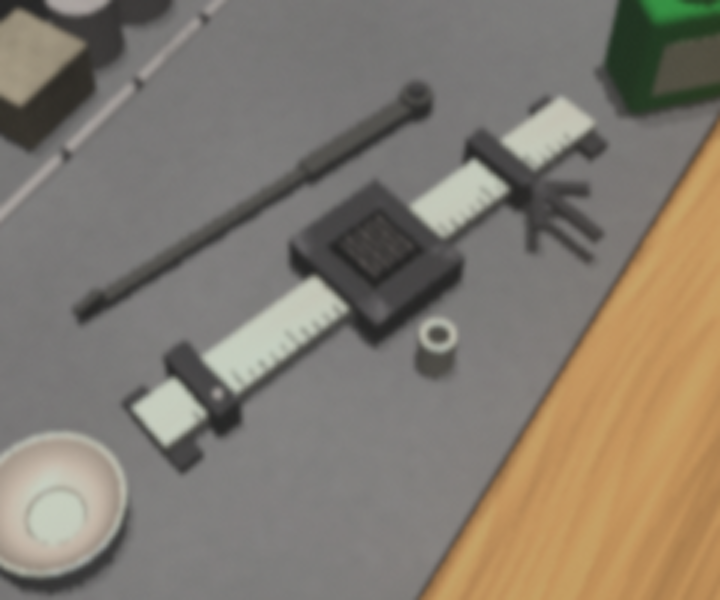

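The scene picture shows the arrow stop at the jug end (crop about 290,300, so world (0.476, -0.082)). The plain stop is at the dish end (0.549, 0.203), and the pad is at about (0.507, 0.051). The side picture agrees. Rail direction is about (0.248, 0.969), and the travel needed is about 82 mm.

```bash
cat > p.py <<'E'
from h import *
import sys
s=manip.observe(); q=s['eef_rot']; M=R.from_quat([q[1],q[2],q[3],q[0]]).as_matrix()
g=np.array([.248,.969,0]); g/=np.linalg.norm(g)
print('t',s['t'],'pos',np.round(s['eef_pos'],4),'F',np.round(s['wrist_force'],1),'w',round(s['width'],4)); print(M.round(3).tolist())
zt=M[:,2]; 
print('turn about tool x to align z with rail (deg)',np.degrees(np.arctan2(g@M[:,1]*-1,g@zt)).round(1),'rail dir in tool',(M.T@g).round(3))
if len(sys.argv)>1:
    T=np.array(eval(sys.argv[1])); print('shift in tool',(M.T@(T-s['eef_pos'])).round(4))
E
python3 p.py '[.507,.051,.15]'
```

```text
t 1.0 pos [0.1951 0.62   0.2387] F [-0.  -0.4  0. ] w 0.0882
[[0.0, -0.954, 0.3], [0.0, 0.3, 0.954], [-1.0, -0.0, 0.0]]
turn about tool x to align z with rail (deg) -3.1 rail dir in tool [0.    0.054 0.999]
shift in tool [ 0.0887 -0.4683 -0.4492]
```

```bash
python3 -m inch '[{"grip":255,"dp":[0,-0.039,-0.037],"yaw":-3.1},{"grip":255,"dp":[0,-0.039,-0.037],"yaw":0},{"grip":255,"dp":[0,-0.039,-0.037],"yaw":0},{"grip":255,"dp":[0,-0.039,-0.037],"yaw":0},{"grip":255,"dp":[0,-0.039,-0.037],"yaw":0}]'
python3 -m inch '[{"grip":255,"dp":[0,-0.039,-0.037],"yaw":0},{"grip":255,"dp":[0,-0.039,-0.037],"yaw":0},{"grip":255,"dp":[0,-0.039,-0.037],"yaw":0},{"grip":255,"dp":[0,-0.039,-0.037],"yaw":0},{"grip":255,"dp":[0,0,0],"yaw":0}]'
python3 p.py '[.507,.051,.15]'
```

```text
t: 1.62
eef_pos: [0.3365, 0.3895, 0.239]
eef_rot: [0.559, -0.434, 0.558, 0.434]
wrist_force: [0.5, 0.3, 0.8]
width: 0.0403
t: 2.25
eef_pos: [0.4522, 0.2047, 0.239]
eef_rot: [0.56, -0.432, 0.56, 0.431]
wrist_force: [0.4, 1.2, -0.1]
width: 0.0007
t 2.25 pos [0.4522 0.2047 0.239 ] F [ 0.4  1.2 -0.1] w 0.0007
[[0.001, -0.967, 0.256], [-0.001, 0.256, 0.967], [-1.0, -0.002, -0.001]]
turn about tool x to align z with rail (deg) -0.4 rail dir in tool [-0.001  0.008  1.   ]
shift in tool [ 0.0893 -0.0921 -0.1345]
```

```bash
python3 -m inch '[{"grip":255,"dp":[0.02,-0.031,-0.045],"yaw":0},{"grip":255,"dp":[0.03,-0.031,-0.045],"yaw":0},{"grip":255,"dp":[0.03,-0.03,-0.0445],"yaw":0},{"grip":255,"dp":[0.02,0,0],"yaw":0},{"grip":255,"dp":[0,0,0],"yaw":0}]'
python3 - <<'E'
from h import *
m=manip.camera_model('wrist')
P,D=manip.camera('wrist'); cv2.imwrite('pics/w.png',cv2.resize(P[:,:,::-1],None,fx=1.5,fy=1.5))
for k,z in dict(saddle_mid=.064,pad_top=.067,marked_stop_mid=.064,plain_stop_mid=.064).items():
    for q in manip.landmark_of('wrist',k)[:1]: print(k,round(q['p'],2),np.round(q['centre']),atz('wrist',q['centre'],z).round(4))
E
python3 p.py '[.507,.051,.07]'
```

```text
t: 2.88
eef_pos: [0.5046, 0.0564, 0.1376]
eef_rot: [0.558, -0.433, 0.559, 0.434]
wrist_force: [-0.7, 0.8, -0.1]
width: 0.0006
saddle_mid 0.96 [247. 206.] [0.509  0.0479 0.064 ]
pad_top 0.69 [239. 193.] [0.4964 0.045  0.067 ]
marked_stop_mid 0.68 [ 93. 202.] [ 0.4741 -0.0857  0.064 ]
plain_stop_mid 0.68 [430. 204.] [0.5506 0.2066 0.064 ]
t 3.125 pos [0.5063 0.057  0.1397] F [-0.6 -0.2 -1.2] w 0.0002
[[0.002, -0.969, 0.246], [0.001, 0.246, 0.969], [-1.0, -0.001, 0.001]]
turn about tool x to align z with rail (deg) 0.1 rail dir in tool [ 0.001 -0.002  1.   ]
shift in tool [ 0.0697 -0.0021 -0.0057]
```

View pics/w.png

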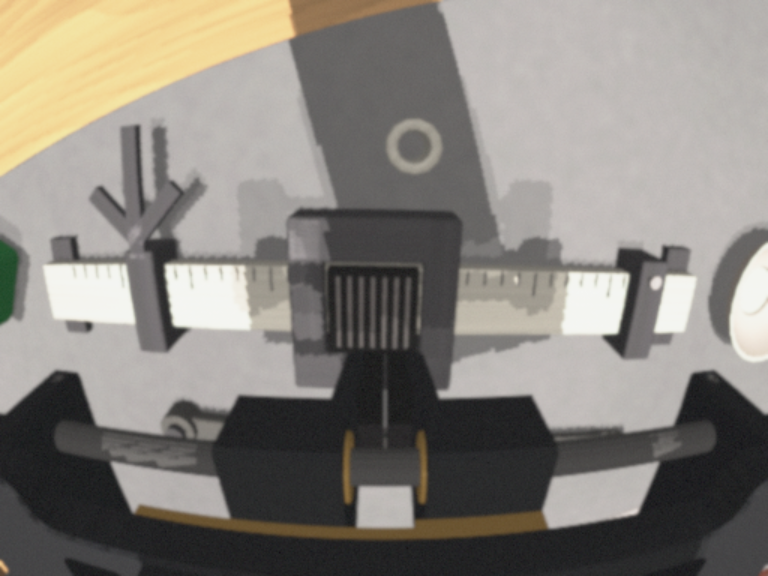

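The wrist picture shows the tips above the saddle, aligned with the rail. The ribbed pad's centre is at about (374, 308), which gives world (0.508, 0.050). The arrow stop is on the left. Next I descend to just above the pad.

```bash
python3 -m inch '[{"grip":255,"dp":[0.02,-0.003,-0.0065],"yaw":0},{"grip":255,"dp":[0.025,0,0],"yaw":0},{"grip":255,"dp":[0.02,0,0],"yaw":0},{"grip":255,"dp":[0,0,0],"yaw":0},{"grip":255,"dp":[0,0,0],"yaw":0}]'; python3 p.py '[.508,.050,.062]'
```

```text
t: 3.75
eef_pos: [0.5077, 0.0491, 0.0747]
eef_rot: [0.559, -0.434, 0.558, 0.433]
wrist_force: [-0.2, 1.5, 0.6]
width: 0.0004
t 3.75 pos [0.5077 0.0491 0.0747] F [-0.2  1.5  0.6] w 0.0004
[[0.001, -0.969, 0.248], [0.0, 0.248, 0.969], [-1.0, -0.001, 0.001]]
turn about tool x to align z with rail (deg) 0.0 rail dir in tool [ 0.001 -0.     1.   ]
shift in tool [ 0.0127 -0.      0.0009]
```

```bash
for i in 1 2; do python3 -m inch '[{"grip":255,"dp":[0.003,0,0],"yaw":0},{"grip":255,"dp":[0.001,0,0],"yaw":0},{"grip":255,"dp":[0,0,0],"yaw":0}]' | egrep 'eef_pos|force'; done
python3 -m inch '[{"grip":255,"dp":[0.002,0,0],"yaw":0},{"grip":255,"dp":[0,0,0],"yaw":0},{"grip":255,"dp":[0,0,0],"yaw":0}]'| egrep 'eef_pos|force'
python3 -m inch '[{"grip":255,"dp":[0.002,0,0],"yaw":0},{"grip":255,"dp":[0,0,0],"yaw":0},{"grip":255,"dp":[0,0,0],"yaw":0}]'| egrep 'eef_pos|force'
```

```text
eef_pos: [0.5071, 0.0488, 0.0699]
wrist_force: [-0.5, -0.4, 0.2]
eef_pos: [0.5074, 0.0488, 0.066]
wrist_force: [-1.0, 0.4, 5.3]
eef_pos: [0.5074, 0.0489, 0.0644]
wrist_force: [-1.6, 0.2, 9.8]
eef_pos: [0.5077, 0.0497, 0.0642]
wrist_force: [-8.2, 1.3, 33.3]
```

33 N after only about 2 mm of travel means a fingertip is on a rim, so I lift and look.

```bash
python3 -m inch '[{"grip":255,"dp":[-0.004,0,0],"yaw":0},{"grip":255,"dp":[-0.006,0,0],"yaw":0},{"grip":255,"dp":[0,0,0],"yaw":0}]'| egrep 'eef_pos|force'
python3 - <<'E'
from h import *
for n,w in (('scene',(190,140,90,75)),('side',(225,180,90,75)),('wrist',(190,150,125,105))):
    P,D=manip.camera(n); x,y,a,b=w; cv2.imwrite(f'pics/{n}1.png',P[:,:,::-1])
    c=cv2.resize(P[y:y+b,x:x+a,::-1],(390,330),interpolation=2)
    globals()[n]=c
    for k,z in dict(saddle_mid=.064,pad_top=.067).items():
        for q in manip.landmark_of(n,k)[:1]: print(n,k,round(q['p'],2),np.round(q['centre']),atz(n,q['centre'],z).round(4))
    f,cx,cy,Rm,t=cam(n); p=Rm@manip.observe()['eef_pos']+t
    if n!='wrist': print('tcp px',f*p[0]/p[2]+cx,f*p[1]/p[2]+cy)
cv2.imwrite('pics/c.png',np.hstack([scene,side])); cv2.imwrite('pics/d.png',wrist)
E
```

```text
eef_pos: [0.5071, 0.0486, 0.0719]
wrist_force: [-1.1, -0.3, 0.2]
scene saddle_mid 0.78 [241. 185.] [0.5168 0.0444 0.064 ]
scene pad_top 0.64 [237. 184.] [0.5068 0.041  0.067 ]
tcp px 238.74402438458037 181.0559872105167
side saddle_mid 0.75 [264. 225.] [0.5055 0.0556 0.064 ]
side pad_top 0.51 [263. 222.] [0.5104 0.0522 0.067 ]
tcp px 265.0388911209411 220.3126698943345
wrist saddle_mid 0.6 [260. 243.] [0.5088 0.0493 0.064 ]
wrist pad_top 0.9 [257. 244.] [0.5079 0.048  0.067 ]
```

View pics/c.png

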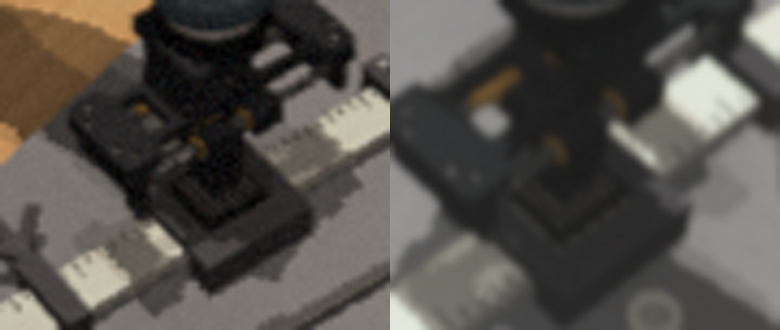

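View pics/d.png

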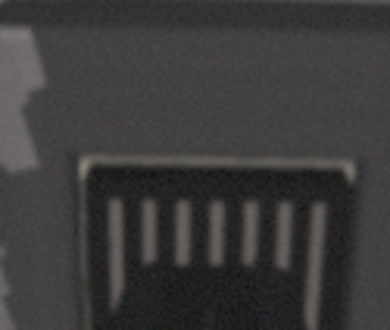

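Run:
```python
from h import *
a=atz('wrist',(215.8,200.5),.064);b=atz('wrist',(303.3,200.5),.064); print(a,b,np.linalg.norm(a-b)); n=np.array([.969,-.248,0])
c=(a+b)/2+.026*n; print('well centre',c, 'minus tcp: across,along',(c-manip.observe()['eef_pos'])@n,(c-manip.observe()['eef_pos'])@[.248,.969,0])
P=cv2.imread('pics/wrist1.png'); c=cv2.resize(P[190:310,170:350],(780,520),interpolation=2); cv2.imwrite('pics/e.png',np.clip(c.astype(float)*2.5,0,255).astype('uint8'))
```

```text
[0.47709362 0.03220622 0.064     ] [0.48908845 0.07910758 0.064     ] 0.04841088264123337
well centre [0.50828503 0.0492089  0.064     ] minus tcp: across,along 0.0011164619261384927 0.0008387530361356118
```

View pics/e.png

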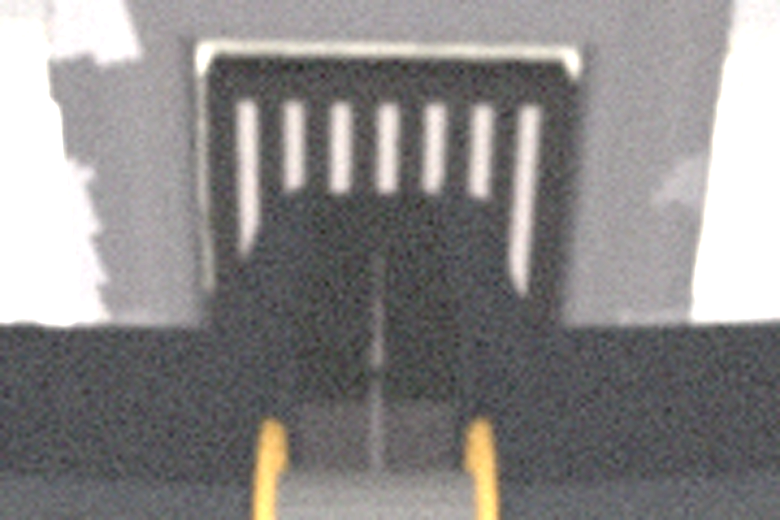

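Run:
```python
from h import *
n=np.array([.969,-.248,0]);g=np.array([.248,.969,0]);e=np.array(manip.observe()['eef_pos']); print(e)
P,D=manip.camera('wrist')
print('wrist: row, across, along, z (rel tcp for across/along, mm)')
for col in (205,229,258,292,315):
  for r in (180,190,196,203,208,214,220,226,234,242,250,258):
    if D[r,col]>0:
        p=bydepth('wrist',(col,r),D); print(col,r,((p-e)@n*1e3).round(1),((p-e)@g*1e3).round(1),(p[2]*1e3).round(1))
f,cx,cy,Rm,t=cam('wrist'); p=Rm@e+t; th=np.arccos(p[2]/np.linalg.norm(p)); u=p[:2]/np.hypot(*p[:2]); print('tcp px',cx+f*th*u[0],cy+f*th*u[1])
```

```text
[0.50699577 0.04867328 0.07158553]
wrist: row, across, along, z (rel tcp for across/along, mm)
205 180 -37.0 -28.6 65.0
205 190 -30.5 -29.3 62.6
205 196 -26.9 -29.6 62.4
205 203 -22.8 -29.8 62.6
205 208 -20.0 -29.9 63.2
205 214 -16.3 -30.1 63.2
205 220 -12.7 -30.3 63.6
205 226 -8.5 -30.7 62.7
205 234 -3.7 -30.9 63.5
205 242 2.4 -31.6 62.3
205 250 8.0 -32.0 62.3
205 258 12.7 -32.1 64.0
229 180 -36.4 -15.8 63.0
229 190 -30.7 -15.9 63.3
229 196 -27.3 -16.0 63.4
229 203 -22.9 -16.2 62.8
229 208 -21.0 -16.0 65.5
229 214 -17.8 -16.0 66.4
229 220 -14.1 -16.2 66.2
229 226 -9.9 -16.4 65.3
229 234 -5.6 -16.4 66.9
229 242 -8.8 -15.0 82.1
229 250 -9.9 -14.2 92.0
229 258 -9.5 -13.6 98.8
258 180 -36.2 -0.0 62.4
258 190 -30.8 -0.0 63.3
258 196 -26.8 -0.0 62.1
258 203 -22.1 -0.0 60.7
258 208 -21.1 -0.0 65.5
258 214 -18.1 -0.0 66.9
258 220 -14.4 -0.0 66.8
258 226 -10.7 -0.0 66.9
258 234 -7.5 -0.0 70.4
258 242 -7.0 -0.1 78.7
258 250 -8.1 -0.1 88.9
258 258 -4.9 -0.1 91.3
292 180 -36.4 18.4 63.2
292 190 -30.5 18.7 62.6
292 196 -27.4 18.7 63.7
292 203 -22.0 19.3 60.5
292 208 -21.7 18.5 67.1
292 214 -18.2 18.7 67.3
292 220 -14.4 18.9 67.1
292 226 -11.0 19.0 67.6
292 234 -5.3 19.4 66.3
292 242 0.1 19.7 66.0
292 250 5.4 20.0 66.2
292 258 11.1 20.3 66.1
315 180 -36.2 31.3 62.3
315 190 -31.0 31.3 63.9
315 196 -27.1 31.8 62.8
315 203 -22.7 32.2 62.3
315 208 -20.1 32.2 63.4
315 214 -16.5 32.4 63.6
315 220 -12.2 32.9 62.6
315 226 -8.5 33.1 62.8
315 234 -3.3 33.6 62.9
315 242 2.1 34.0 62.9
315 250 7.3 34.4 63.5
315 258 13.1 34.9 63.4
tcp px 258.0044242948796 246.85554189883578
```

```bash
cat > d.py <<'E'
from h import *
s=manip.observe(); P,D=manip.camera('wrist')
e=s['eef_pos']; n=np.array([.969,-.248,0]);g=np.array([.248,.969,0])
rr,cc=np.mgrid[180:262:2,190:330:2]; rr=rr.ravel();cc=cc.ravel()
X=np.array([bydepth('wrist',(c,r),D) for c,r in zip(cc,rr)]); A=(X-e)@n*1e3; L=(X-e)@g*1e3; z=X[:,2]*1e3
pad=(A>-19)&(A<-12)&(abs(L)<18); rim=(A>-38)&(A<-29)&(abs(L)<25)
print('t',round(s['t'],2),'eef',np.round(e,4),'F',np.round(s['wrist_force'],1),'T',np.round(s['ft_torque'],2),'pad z %.1f rim z %.1f'%(np.median(z[pad]),np.median(z[rim])))
E
python3 d.py
python3 -m inch '[{"grip":255,"dp":[0.004,0,0],"yaw":0},{"grip":255,"dp":[0,0,0],"yaw":0},{"grip":255,"dp":[0,0,0],"yaw":0}]'>/dev/null; python3 d.py
python3 -m inch '[{"grip":255,"dp":[0.0015,0,0],"yaw":0},{"grip":255,"dp":[0,0,0],"yaw":0},{"grip":255,"dp":[0,0,0],"yaw":0}]'>/dev/null; python3 d.py
python3 -m inch '[{"grip":255,"dp":[0.0015,0,0],"yaw":0},{"grip":255,"dp":[0,0,0],"yaw":0},{"grip":255,"dp":[0,0,0],"yaw":0}]'>/dev/null; python3 d.py
```

```text
Traceback (most recent call last):
  File "d.py", line 5, in <module>
    X=np.array([bydepth('wrist',(c,r),D) for c,r in zip(cc,rr)]); A=(X-e)@n*1e3; L=(X-e)@g*1e3; z=X[:,2]*1e3
                ~~~~~~~^^^^^^^^^^^^^^^^^
  File "h.py", line 16, in bydepth
    c=int(round(px[0]));r=int(round(px[1])); return o+d*(D[r,c]) if n!='wrist' else o+d*D[r,c]/(cam(n)[3]@d)[2]
                                                                                                ~~~^^^
  File "h.py", line 5, in cam
    m=manip.camera_model(n); f=192/np.tan(np.radians(m['vfov'])/2)
ValueError: time passes only in moves, steps and waits
Traceback (most recent call last):
  File "d.py", line 5, in <module>
    X=np.array([bydepth('wrist',(c,r),D) for c,r in zip(cc,rr)]); A=(X-e)@n*1e3; L=(X-e)@g*1e3; z=X[:,2]*1e3
                ~~~~~~~^^^^^^^^^^^^^^^^^
  File "h.py", line 16, in bydepth
    c=int(round(px[0]));r=int(round(px[1])); return o+d*(D[r,c]) if n!='wrist' else o+d*D[r,c]/(cam(n)[3]@d)[2]
                                                                                                ~~~^^^
  File "
[... 687 characters left out ...]
p.radians(m['vfov'])/2)
ValueError: time passes only in moves, steps and waits
Traceback (most recent call last):
  File "d.py", line 5, in <module>
    X=np.array([bydepth('wrist',(c,r),D) for c,r in zip(cc,rr)]); A=(X-e)@n*1e3; L=(X-e)@g*1e3; z=X[:,2]*1e3
                ~~~~~~~^^^^^^^^^^^^^^^^^
  File "h.py", line 16, in bydepth
    c=int(round(px[0]));r=int(round(px[1])); return o+d*(D[r,c]) if n!='wrist' else o+d*D[r,c]/(cam(n)[3]@d)[2]
                                                                                                ~~~^^^
  File "h.py", line 5, in cam
    m=manip.camera_model(n); f=192/np.tan(np.radians(m['vfov'])/2)
ValueError: time passes only in moves, steps and waits
```

The script called `camera_model` too often, so I'm caching it. The three small presses in that batch did run.

```bash
sed -i 's/^def cam(n)/import functools\n@functools.cache\ndef cam(n)/' h.py; python3 d.py; python3 -m inch '[{"grip":255,"dp":[0.0015,0,0],"yaw":0},{"grip":255,"dp":[0,0,0],"yaw":0},{"grip":255,"dp":[0,0,0],"yaw":0}]'>/dev/null; python3 d.py
```

```text
t 7.45 eef [0.5072 0.0488 0.0651] F [-1.3 -0.4  6.5] T [0.03 0.19 0.03] pad z 63.8 rim z 63.0
t 7.88 eef [0.5074 0.049  0.0644] F [-3.9  1.4 16.2] T [ 0.12  0.77 -0.04] pad z 63.1 rim z 62.9
```

Pad z is now at rim level, about 3–4 mm pressed, and contact is centred. That is a sound enough press. I back off slightly and try a short slide.

```bash
python3 -m inch '[{"grip":255,"dp":[-0.0005,0,0],"yaw":0},{"grip":255,"dp":[0,0,-0.001],"yaw":0},{"grip":255,"dp":[0,0,-0.002],"yaw":0},{"grip":255,"dp":[0,0,-0.003],"yaw":0},{"grip":255,"dp":[0,0,-0.003],"yaw":0}]'; python3 d.py
python3 - <<'E'
from h import *
P,D=manip.camera('wrist')
for k in ('saddle_mid','marked_stop_mid'):
    for q in manip.landmark_of('wrist',k)[:1]: print(k,q['p'],atz('wrist',q['centre'],.064).round(4))
E
```

```text
t: 8.55
eef_pos: [0.505, 0.0407, 0.0644]
eef_rot: [0.559, -0.434, 0.558, 0.434]
wrist_force: [-1.5, 1.5, 10.5]
width: 0.0005
t 8.55 eef [0.505  0.0407 0.0644] F [-1.5  1.5 10.5] T [ 0.38  0.45 -0.02] pad z 63.0 rim z 63.0
marked_stop_mid 0.83 [ 0.4724 -0.0838  0.064 ]
```

```bash
cat > w.py <<'E'
from h import *
P,D=manip.camera('wrist'); cv2.imwrite('pics/w2.png',P[:,:,::-1])
a=cv2.cvtColor(cv2.imread('pics/wrist1.png'),6); b=cv2.cvtColor(P[:,:,::-1].copy(),6)
t=a[192:224,205:315]; r=cv2.matchTemplate(b[180:240,150:370],t,cv2.TM_CCOEFF_NORMED); _,v,_,l=cv2.minMaxLoc(r)
print('well template: score',round(v,2),'shift px (col,row)',l[0]-55,l[1]-12,' ~0.58 mm/px')
E
python3 w.py
```

```text
well template: score 0.8 shift px (col,row) -1 1  ~0.58 mm/px
```

The saddle moves with the fingers at about 1.5 N lateral force, so the brake is free. I continue the slide.

```bash
python3 -m inch '[{"grip":255,"dp":[0,0,-0.004],"yaw":0},{"grip":255,"dp":[0,0,-0.005],"yaw":0},{"grip":255,"dp":[0,0,-0.005],"yaw":0},{"grip":255,"dp":[0,0,-0.005],"yaw":0},{"grip":255,"dp":[0,0,-0.004],"yaw":0}]'; python3 d.py; python3 w.py
```

```text
t: 9.43
eef_pos: [0.4989, 0.0184, 0.0644]
eef_rot: [0.559, -0.433, 0.558, 0.434]
wrist_force: [-3.6, 2.0, 11.9]
width: 0.0001
t 9.43 eef [0.4989 0.0184 0.0644] F [-3.6  2.  11.9] T [ 0.51  0.72 -0.04] pad z 63.2 rim z 62.9
well template: score 0.84 shift px (col,row) 0 1  ~0.58 mm/px
```

```bash
python3 -m inch '[{"grip":255,"dp":[0,0,-0.004],"yaw":0},{"grip":255,"dp":[0,0,-0.005],"yaw":0},{"grip":255,"dp":[0,0,-0.005],"yaw":0},{"grip":255,"dp":[0,0,-0.005],"yaw":0},{"grip":255,"dp":[0,0,-0.004],"yaw":0}]'|grep force;  python3 -m inch '[{"grip":255,"dp":[0,0,-0.005],"yaw":0},{"grip":255,"dp":[0,0,-0.005],"yaw":0},{"grip":255,"dp":[0,0,-0.005],"yaw":0},{"grip":255,"dp":[0,0,-0.002],"yaw":0},{"grip":255,"dp":[0,0,0],"yaw":0}]'|grep force;python3 d.py; python3 w.py
```

```text
wrist_force: [-4.4, 2.5, 13.9]
wrist_force: [-6.1, 1.9, 15.0]
t 10.78 eef [ 0.4881 -0.0207  0.0644] F [-6.1  1.9 15. ] T [0.22 1.19 0.02] pad z 63.0 rim z 62.9
well template: score 0.81 shift px (col,row) 0 1  ~0.58 mm/px
```

```bash
for i in 1 2; do python3 -m inch '[{"grip":255,"dp":[0,0.0003,-0.002],"yaw":0},{"grip":255,"dp":[0,0.0002,-0.002],"yaw":0},{"grip":255,"dp":[0,0,0],"yaw":0}]'|egrep 'pos|force'; done;python3 d.py; python3 w.py
```

```text
eef_pos: [0.4871, -0.0244, 0.0644]
wrist_force: [-4.7, 1.6, 14.2]
eef_pos: [0.486, -0.0282, 0.0644]
wrist_force: [-3.4, 0.9, 12.4]
t 11.62 eef [ 0.486  -0.0282  0.0644] F [-3.4  0.9 12.4] T [ 0.21  0.72 -0.05] pad z 63.1 rim z 62.9
well template: score 0.78 shift px (col,row) 0 1  ~0.58 mm/px
```

```bash
for i in 1 2 3; do python3 -m inch '[{"grip":255,"dp":[0,0,-0.001],"yaw":0},{"grip":255,"dp":[0,0,-0.001],"yaw":0},{"grip":255,"dp":[0,0,0],"yaw":0}]'|egrep 'pos|force'; done;python3 d.py; python3 w.py
```

```text
eef_pos: [0.4858, -0.0291, 0.0644]
wrist_force: [-2.8, 4.2, 12.2]
eef_pos: [0.4859, -0.0297, 0.0644]
wrist_force: [-2.7, 7.1, 10.7]
eef_pos: [0.4859, -0.0323, 0.0644]
wrist_force: [0.5, 6.1, 7.3]
t 12.85 eef [ 0.4859 -0.0323  0.0644] F [0.5 6.1 7.3] T [ 1.21 -0.07 -0.01] pad z 63.2 rim z 62.9
well template: score 0.79 shift px (col,row) 5 -1  ~0.58 mm/px
```

Along-rail force rose and the TCP stopped at y ≈ -0.029, then the tips slipped about 3 mm over the pad. The saddle is against the stop with the pad still down (7 N). I check in the picture before lifting.

```bash
python3 -c "
import cv2
a=cv2.imread('pics/w2.png')[100:300,90:330];cv2.imwrite('pics/f.png',cv2.resize(a,None,fx=3,fy=3,interpolation=2))"
```

```text
(no output)
```

View pics/f.png

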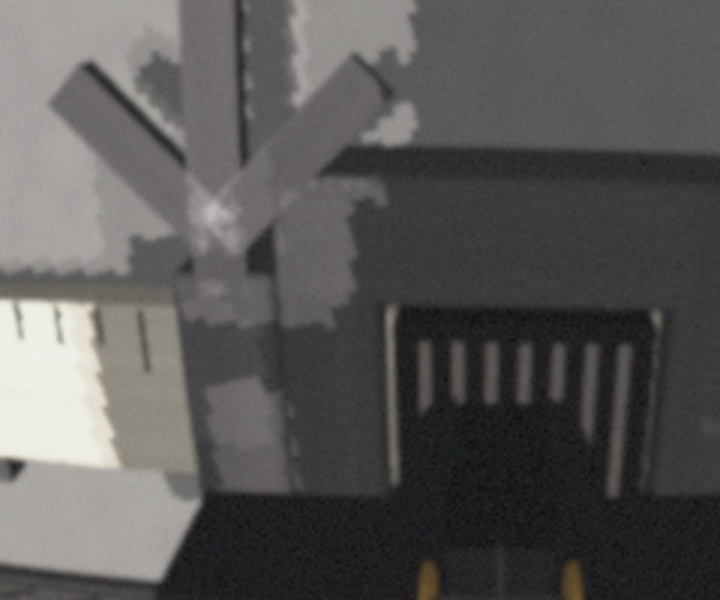

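The saddle's left side (crop column ~275) meets the arrow stop with no visible gap. I lift straight up.

```bash
python3 -m inch '[{"grip":255,"dp":[-0.004,0,0],"yaw":0},{"grip":255,"dp":[-0.008,0,0],"yaw":0},{"grip":255,"dp":[-0.02,0,0],"yaw":0},{"grip":255,"dp":[-0.04,0,0],"yaw":0},{"grip":255,"dp":[-0.03,0,0],"yaw":0}]'
python3 -m inch '[{"grip":255,"dp":[-0.02,0,0],"yaw":0},{"grip":255,"dp":[0,0,0],"yaw":0},{"grip":255,"dp":[0,0,0],"yaw":0}]'
sed -i 's/0\.png/9.png/' m.py; python3 m.py | grep -v gauge
python3 - <<'E'
from h import *
P,D=manip.camera('wrist'); cv2.imwrite('pics/g.png',cv2.resize(P[:,:,::-1],None,fx=1.5,fy=1.5))
for k,z in dict(saddle_mid=.064,pad_top=.067,marked_stop_mid=.064).items():
    for q in manip.landmark_of('wrist',k)[:1]: print(k,round(q['p'],2),np.round(q['centre']),atz('wrist',q['centre'],z).round(4),bydepth('wrist',q['centre'],D).round(4))
E
```

```text
t: 13.58
eef_pos: [0.4844, -0.0349, 0.1671]
eef_rot: [0.559, -0.433, 0.559, 0.433]
wrist_force: [0.3, 0.2, 0.4]
width: 0.0003
t: 13.95
eef_pos: [0.484, -0.0345, 0.1849]
eef_rot: [0.558, -0.433, 0.559, 0.434]
wrist_force: [-0.2, 0.0, 0.2]
width: 0.0002
13.95 [ 0.48398471 -0.0344593   0.18492267] [ 0.55818633 -0.43324273  0.5590698   0.43378533] [-0.24434093  0.00911703  0.16426883] 0.00021257062395844918
scene saddle_mid 0.7 [217. 200.] [ 0.496 -0.04   0.064] [ 0.498 -0.042  0.068]
scene pad_top 0.74 [240. 191.] [0.531 0.024 0.067] [0.522 0.036 0.05 ]
scene pad_top 0.71 [217. 197.] [ 0.491 -0.034  0.067] [ 0.489 -0.032  0.063]
scene plain_stop_mid 0.56 [280. 159.] [0.55  0.205 0.064] [0.549 0.205 0.063]
scene plain_stop_mid 0.21 [228. 170.] [0.447 0.07  0.064] [0.438 0.081 0.048]
scene wiper_arm 0.56 [266. 212.] [0.621 0.032 0.03 ] [0.622 0.03  0.032]
scene jug 0.89 [140. 239.] [ 0.395 -0.256  0.03 ] [ 0.43  -0.278  0.086]
scene socket 0.64 [226. 169.] [0.422 0.091 0.03 ] [0.433 0.079 0.048]
scene dish 0.9 [312. 149.] [0.59  0.328 0.03 ] [0.59  0.328 0.03 ]
scene dish 0.59 [268. 212.]
[... 326 characters left out ...]
87 -0.022  0.068]
side marked_stop_mid 0.75 [305. 189.] [ 0.478 -0.085  0.064] [ 0.477 -0.083  0.066]
side plain_stop_mid 0.81 [209. 263.] [0.549 0.202 0.064] [0.549 0.202 0.064]
side wiper_arm 0.69 [226. 207.] [0.623 0.041 0.03 ] [0.616 0.049 0.043]
side jug 0.75 [361. 164.] [ 0.408 -0.268  0.03 ] [ 0.396 -0.216  0.084]
side socket 0.65 [285. 263.] [0.424 0.096 0.03 ] [0.422 0.101 0.04 ]
side dish 0.63 [160. 313.] [0.578 0.332 0.03 ] [0.574 0.334 0.038]
saddle_mid 0.76 [264. 182.] [ 0.4867 -0.0281  0.064 ] [ 0.4864 -0.028   0.0651]
pad_top 0.76 [263. 184.] [ 0.4876 -0.0298  0.067 ] [ 0.4878 -0.0298  0.0665]
marked_stop_mid 0.62 [201. 185.] [ 0.4741 -0.087   0.064 ] [ 0.4742 -0.087   0.0639]
```

View pics/g.png

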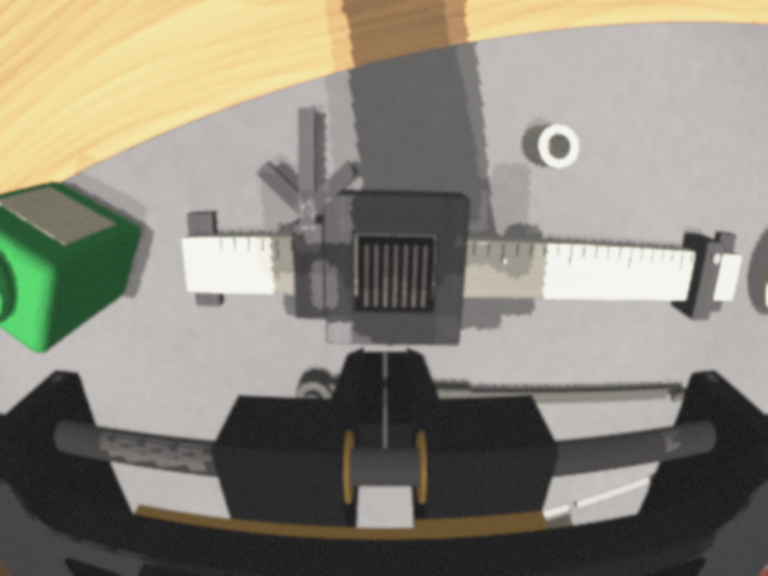

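The picture shows the saddle (columns ~327–468) flush with the arrow stop (295–327). The scale fits their 90 and 20 mm lengths, leaving no gap. The pad is up at z ≈ 66.5 mm, the bystanders are unmoved, and the arm is clear.

```bash
python3 -c "
from rig import manip
print(manip.sign_off())"
```

```text
the job is handed in; nothing more can be done
None
```

The saddle is against the marked (arrow) stop with the pad back up, and I handed the job in at about 14 s of the 40 s allowed; no verdict was reported.

I pressed the pad with the shut fingertips, slid the saddle about 79 mm, and lifted straight off.

**Checks that passed**
- **Slide:** lateral force along the rail stayed at about 2 N or less, so the brake was free.
- **Butting:** the force along the rail rose to 7 N and the tips stopped, with the pad still down. The last picture shows the saddle flush with the stop and no visible gap.
- **Pad up again:** its top measured about 66.5 mm, against 67 mm expected.
- **Clear of everything:** the wrist force was about 0 after lifting.
- **Bystanders:** the wiper arm, socket and dish agree with their start positions to about 10 mm. The jug's estimate moved up to 17 mm in one camera and 9 mm in the other. Both shifts are within the networks' scatter, and the arm came nowhere near it.

**Checks that disagreed**
- **Press depth:** the press went firm at about 3–4 mm, level with the rims, instead of the full 7 mm. The force briefly reached 33 N on the first try. I never found the cause, but the brake was free at that depth.
- **Stop distance:** the networks put the saddle about 60 mm from the stop at the end, against 55 mm nominal. I put that down to their scatter and trusted the contact force and the picture.
- **Slip:** the tips slid about 3 mm over the pad once the saddle had butted.

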